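# Clear the planer's cutter cover and clamp it down

### The arm

A 6-joint arm with a two-finger parallel gripper is mounted at the origin on the work surface. World frame = base frame: x ahead of the robot, y to its left, z up, the work surface at z = 0. Lengths are in m, angles in degrees, forces in N, time in s.
With the tool pointing down it reaches from about 0.375 to 0.9 m from the base axis. Payload 3.1 kg.
Tool frame: the origin (TCP) lies at the very end of the fingers, on their centre line; the grasp point (between the pads) lies 19 mm behind it; z points along the fingers, y is the line along which they close (so a half turn about z gives the same grasp; the last joint's range is limited). The gripper opens to 87 mm and grips with 3 to 60 N. Pads are 19 mm wide; open, the fingers measure 117 mm over their backs; the gripper's body (75 mm by 190 mm) begins 51 mm behind the grasp point.
Start: joints at [59.96, 30.224, 82.088, -0, 67.689, -10.227], TCP at [0.212, 0.588, 0.223] pointing down, gripper open.
Joint ranges: [-176.69, 176.69], [-43.24, 126.21], [12.49, 139.97], [-82, 262], [0, 151.66], [-163.58, 163.58]. Speed limits (degrees/s): [159.86, 159.86, 180, 180, 180, 180].

### API

Orientations are given as a 3x3 rotation matrix whose columns are the frame's x, y, z axes.
In Python, from rig import readout, viewer, ticket gives the robot as it stands.
- The arm moves only by the tool send_rows, never from a script. Its argument "moves" is a list of rows, each a list of 6 numbers: the shift along the tool's x, y, z in units of 250 mm (1.0 is 250 mm), then the turn, a rotation vector about the tool's x, y, z in units of 90 degrees (1.0 is 90 degrees). A call has 1 to 12 rows; each row is the pose to reach, as a shift and turn from the pose commanded when the call began, along the tool's axes at that moment; what a row does not reach only later rows make up. A row lasts 1/10 s, in which the tool goes at most 50 mm and 8.59 degrees, less where a joint would pass 70% of its speed; a pose out of reach is approached as far as the arm can. A call with a number of a shift or a turn outside -1 to 1 is refused whole. A call with a gripper value outside its range is refused whole. "grip" is the opening, from 0 (shut) to 1 (fully open), set as the call begins (left out, the last holds). The fingers move at their own pace and stop on an object; the grip force is fixed at half the most. Time passes only in rows, so rows that repeat a pose let the fingers close. It gives the time, the measured TCP pose, the force, the opening and the grip force at its end, in the units of the state.
- readout.read_state(): the state, without advancing time (a new reading comes with each control period).
- viewer.capture(name): name is "scene" or "top"; returns (picture, depth): 420x560x3 uint8, red, green, blue; 420x560 float32, m along the optical axis (not along the pixel's ray), 0 where there is no reading.
- viewer.camera_info(name): a dict with "fx", "fy", "cx", "cy" (pixels), "R" (3x3) and "t" (3): a world point X has camera coordinates R X + t. Camera axes: x right, y down, z forward; pixel columns grow to the right and rows downward; lengths in m; the calibration is good to about 2 mm. A picture is of the moment at which its call begins. camera_info takes no time and is no camera call.
- ticket.hand_in(): hands the job in; it is judged then, once.
The state is a dict: "time_s": time; "joint_positions": joint angles; "qvel": joint speeds; "tau": joint torques, N m; "position": TCP position; "tcp_rot": TCP orientation; "force": force on the tool from outside, world axes, zero at the start; "moment": the same for the moment, N m; "opening": opening from 0.0 (shut) to 1.0 (fully open); "grasp_force": force on a finger pad.
Only numpy, scipy, OpenCV 4.12 (cv2) and the standard library are available. Lean on these libraries where they do the work, as an engineer would, in place of code of your own. Each camera call takes 0.05 s, during which the arm holds its last target. There are 200 camera calls.

### The job

Clear the two pieces of waste wood off the green cutter cover into the open waste bin beside it. Then do up the cover's three clamp bolts one after the other, the ball-ended handle first, the paddle-ended one second and the ring-ended one last: push each handle clockwise (seen from above) all the way home against its stop pin. Leave the tins, the spray bottle and the L-shaped block where they are.

Things in the scene. Friction and masses are not known exactly. Their poses are not given: they have to be found in the camera images.
- ball_base: Fixed foot of the bolt with the ball handle. Origin on its upright axis at the cover's flat top (z = 70 mm); its x axis is the way the handle points at joint 0, so the handle points along (yaw minus joint). Hub 30 mm in diameter, 42 mm high; 9 mm stop pin, 34 mm high, 25 mm from the axis. Flange 60 mm in diameter, 8 mm high.
- ball (a joint): Handle turn in rad, growing clockwise from above: 0 loose (starts 0 to 0.7), 2.20 home on the stop; stays where left, needs 2.5 N at its end. Steel rod ending in a black ball, 34 mm in diameter, centred 66 mm from the axis and 26 mm above the cover; arm 11 mm wide; air below it beyond 30 mm from the axis.
- paddle_base: Fixed foot of the bolt with the paddle handle. Origin on its upright axis at the cover's flat top (z = 70 mm); its x axis is the way the handle points at joint 0, so the handle points along (yaw minus joint). Hub 30 mm in diameter, 42 mm high; 9 mm stop pin, 34 mm high, 25 mm from the axis. Flange 60 mm in diameter, 8 mm high.
- paddle (a joint): Handle turn in rad, growing clockwise from above: 0 loose (starts 0 to 0.7), 2.20 home on the stop; stays where left, needs 2.5 N at its end. Steel bar ending in a dark flat paddle 40 mm wide, 34 mm long, 14 mm thick, centred 66 mm from the axis and 26 mm above the cover; arm 11 mm wide; air below it beyond 30 mm from the axis.
- eye_base: Fixed foot of the bolt with the eye handle. Origin on its upright axis at the cover's flat top (z = 70 mm); its x axis is the way the handle points at joint 0, so the handle points along (yaw minus joint). Hub 30 mm in diameter, 42 mm high; 9 mm stop pin, 34 mm high, 25 mm from the axis. Flange 60 mm in diameter, 8 mm high.
- eye (a joint): Handle turn in rad, growing clockwise from above: 0 loose (starts 0 to 0.7), 2.20 home on the stop; stays where left, needs 2.5 N at its end. Steel rod ending in an open steel ring, 39 mm outside, 10 mm thick, centred 66 mm from the axis and 26 mm above the cover; arm 11 mm wide; air below it beyond 30 mm from the axis.
- cover: Green cast-iron cutter cover, fixed, 320 mm (its x) x 400 mm (its y) x 70 mm high, carrying the three clamp bolts; origin at the centre of its underside on the bench.
- offcut: Loose pine block, debris, 85 mm (x) x 38 mm (y) x 34 mm high, lying on the cover's front half; origin at the centre of its underside.
- batten: Loose pine stick end, debris, 100 mm (x) x 28 mm (y) x 30 mm high, lying on the cover near one of its two back corners; origin at the centre of its underside.
- bin: Open wooden waste bin, fixed on the bench close to the left or right side of the cover, outside 190 mm (x) x 140 mm (y) x 62 mm high, walls and floor 5 mm; its rim is 8 mm lower than the cover's top; origin at the centre of its underside. On the cover's other side stands a closed wooden chest of the same size.
- wax_tin: Bystander, to be left alone: flat round tin, 68 mm diameter, 45 mm high, standing near the other back corner of the cover; origin on its underside.
- spray: Bystander, to be left alone: white spray bottle, 60 mm diameter, 150 mm high, on the bench at the left; origin on its underside.
- paint_tin: Bystander, to be left alone: paint tin, 100 mm diameter, 110 mm high, on the bench at the right; origin on its underside.
- corner_block: Bystander, to be left alone: L-shaped wooden block, 100 x 100 x 90 mm, on the bench at the left; origin on its underside.

How it is judged (in metres and radians):
On the way, in this order (a step that is already met when the one before it is completed fails the run):
1. both pieces of waste wood lie in the bin, none of the three handles being home yet (all below 2.10 rad) (x of offcut in the frame of bin between -0.088 and 0.088 m and y of offcut in the frame of bin between -0.064 and 0.064 m and z of each of offcut, batten in the frame of bin below 0.055 m and x of batten in the frame of bin between -0.088 and 0.088 m and y of batten in the frame of bin between -0.064 and 0.064 m and value of joint each of ball, paddle, eye below 2.1 rad), for 0.2 s.
2. the ball-ended handle is turned clockwise home to its end stop (2.14 rad or more), the later ones being not home yet (below 2.10 rad) (value of joint ball above 2.14 rad and value of joint each of paddle, eye below 2.1 rad), for 0.2 s.
3. the paddle-ended handle is turned clockwise home to its end stop (2.14 rad or more), the later ones being not home yet (below 2.10 rad) (value of joint each of ball, paddle above 2.14 rad and value of joint eye below 2.1 rad), for 0.2 s.
4. the eye-ended (ring) handle is turned clockwise home to its end stop (2.14 rad or more) (value of joint each of ball, paddle, eye above 2.14 rad), for 0.2 s.
At the end, for the whole second after the job is handed in: Both pieces of wood rest inside the bin's walls, their undersides' centres less than 50 mm above its inner floor; all three handles are home, within 0.06 rad of the end stop (2.14 rad or more of 2.20); the robot touches nothing (all of step 4 and x of offcut in the frame of bin between -0.088 and 0.088 m and y of offcut in the frame of bin between -0.064 and 0.064 m and z of each of offcut, batten in the frame of bin below 0.055 m and x of batten in the frame of bin between -0.088 and 0.088 m and y of batten in the frame of bin between -0.064 and 0.064 m and linear speed of each of offcut, batten below 0.02 m/s and contact force between each of the arm, the fingers and anything else below 0.5 N).
It fails at once if the wax tin is moved by more than 30 mm (distance of wax_tin from where it was at the start of the episode above 0.03 m).
It fails at once if the spray is moved by more than 30 mm (distance of spray from where it was at the start of the episode above 0.03 m).
It fails at once if the paint tin is moved by more than 30 mm (distance of paint_tin from where it was at the start of the episode above 0.03 m).
It fails at once if the corner block is moved by more than 30 mm (distance of corner_block from where it was at the start of the episode above 0.03 m).
It also fails if it takes over 72 s, if anything falls off the work surface, if the arm or the gripper's body presses on something with over 40 N, if the wrist force passes 120 N, or if a joint passes its speed limit or range.

## Working session

There is one attempt and no reset: what is moved stays moved. The work goes in short steps, Python scripts to look and compute and a tool call to move; the robot and the scene stay as the last step left them, time stands still between calls to the robot, and variables do not carry over. Pictures are saved under pics/ and viewed, at most 10 in all, crops included, and the job is handed in when it is done.

Besides the shell and the picture viewer there is one more tool, called after "Emit:" as name([rows], argument=value, ...), one row to a line, values as JSON. send_rows: Moves the arm, as the interface text tells. Shifts and turns lie within -1 to 1; 1 stands for 250 mm of shift or 90 degrees of turn. Its arguments: {"type":"object","properties":{"moves":{"type":"array"},"grip":{"type":"number"}},"required":["moves"]}

```bash
ls; mkdir -p pics; python3 - <<'E'
from rig import readout, viewer
import cv2, numpy as np
s=readout.read_state(); print(s['time_s'],s['position'],s['tcp_rot'],s['opening'])
for n in ('top','scene'):
    p,d=viewer.capture(n); cv2.imwrite(f'pics/{n}0.png',p[:,:,::-1]); np.savez(f'{n}0.npz',p=p,d=d)
    c=viewer.camera_info(n); print(n,{k:np.round(v,4).tolist() for k,v in c.items()})
E
```

```text
pics
0.0 [0.21143625 0.58736013 0.22155927] [[-9.40795705e-01  3.38972330e-01 -1.09580116e-03]
 [ 3.38973882e-01  9.40793859e-01 -1.90322088e-03]
 [ 3.85783790e-04 -2.16199000e-03 -9.99997588e-01]] 0.9987578959884067
top {'fx': 439.4309, 'fy': 439.4309, 'cx': 280.9365, 'cy': 213.625, 'R': [[-0.0083, -0.9998, -0.018], [-0.9901, 0.0108, -0.1402], [0.1403, 0.0166, -0.99]], 't': [0.0424, 0.5637, 1.4228]}
scene {'fx': 415.4391, 'fy': 415.4391, 'cx': 277.1611, 'cy': 205.6691, 'R': [[0.6736, 0.7389, -0.0154], [0.5764, -0.5383, -0.6149], [-0.4626, 0.4053, -0.7885]], 't': [-0.3913, -0.2573, 1.8008]}
```

View pics/top0.png

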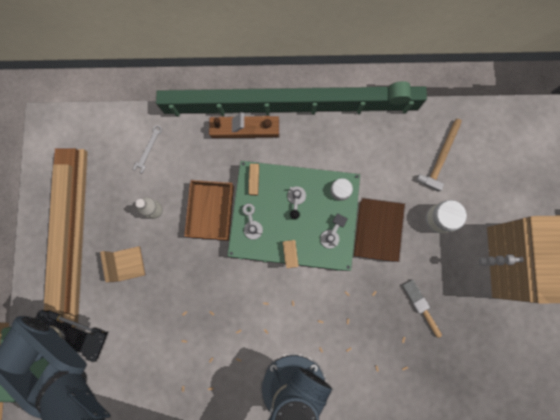

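View pics/scene0.png

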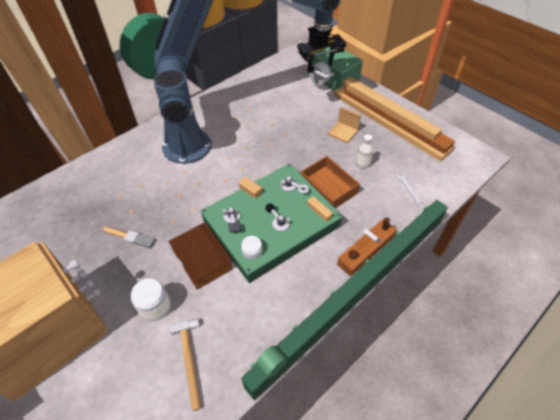

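The top view shows the cover at about (295,215). The open bin is to its left at (210,210), the batten at (253,180) and the offcut at (290,253). The bolts are the ball at (297,196), the ring at (253,230) and the paddle at (331,239). I'll measure these next.

```bash
cat > h.py <<'E'
import numpy as np, cv2
from rig import readout, viewer
def ray(n,uv,z):
    c=viewer.camera_info(n); R=np.array(c['R']); C=-R.T@np.array(c['t'])
    d=R.T@np.array([(uv[0]-c['cx'])/c['fx'],(uv[1]-c['cy'])/c['fy'],1])
    return (C+d*(z-C[2])/d[2])[:2]
def cloud(n,d):
    c=viewer.camera_info(n); v,u=np.mgrid[:420,:560]
    P=np.stack([(u-c['cx'])/c['fx']*d,(v-c['cy'])/c['fy']*d,d],-1)
    return (P-np.array(c['t']))@np.array(c['R'])
def rect(pts):
    r=cv2.minAreaRect((np.asarray(pts)*1000).astype(np.float32)); b=cv2.boxPoints(r)
    e=[b[1]-b[0],b[2]-b[1]]; l=max(e,key=np.linalg.norm)
    return np.round(r[0],1),sorted(np.round(r[1],1)),round(float(np.degrees(np.arctan2(l[1],l[0]))%180),1)
E
python3 - <<'E'
from h import *
f=np.load('top0.npz');p,d=f['p'],f['d']; P=cloud('top',d)
hsv=cv2.cvtColor(p,cv2.COLOR_RGB2HSV)
roi=np.zeros((420,560),bool); roi[150:285,175:415]=1
def comps(m,amin):
    n,l,s,c=cv2.connectedComponentsWithStats(m.astype(np.uint8))
    return [l==i for i in range(1,n) if s[i,4]>amin]
def R(name,m,z):
    v,u=np.nonzero(m); 
    print(name,m.sum(),np.round([u.mean(),v.mean()],1),rect([ray('top',(a,b),z) for a,b in zip(u,v)]),'depth z',np.round(np.percentile(P[m][:,2],[10,50,90]),3))
g=roi&(hsv[...,0]>50)&(hsv[...,0]<90)&(hsv[...,1]>60)
for m in comps(g,1000): R('cover',m,.07)
w=roi&(hsv[...,0]>8)&(hsv[...,0]<25)&(hsv[...,1]>60)&(hsv[...,2]>140)
for m in comps(w,60): R('wood',m,.102)
b=roi&(hsv[...,0]<20)&(hsv[...,1]>80)&~w
for m in comps(b,500): R('bin/chest',m,.062)
inside=cv2.erode(cv2.morphologyEx(g.astype(np.uint8),cv2.MORPH_CLOSE,np.ones((45,45))),np.ones((7,7)))>0
for m in comps(inside&~g&~w,30): R('other',m,.1)
np.set_printoptions(linewidth=200)
im=cv2.resize(p[150:285,175:415],None,fx=3.3,fy=3.3,interpolation=cv2.INTER_CUBIC); cv2.imwrite('pics/crop.png',im[:,:,::-1])
E
```

```text
wood 267 [253.5 178.5] (array([671. , 123.6]), [np.float64(28.6), np.float64(96.5)], 176.4) depth z [0.096 0.101 0.105]
wood 233 [197. 211.] (array([569. , 304.5]), [np.float64(20.6), np.float64(158.3)], 178.2) depth z [0.002 0.006 0.01 ]
wood 74 [212.2 217.5] (array([552. , 256.4]), [np.float64(9.9), np.float64(112.8)], 178.6) depth z [0.002 0.006 0.01 ]
wood 116 [204.8 221.9] (array([544.4, 279. ]), [np.float64(16.7), np.float64(110.8)], 174.0) depth z [0.002 0.006 0.01 ]
wood 327 [290.5 253.8] (array([427.7,   7. ]), [np.float64(38.3), np.float64(84.4)], 6.6) depth z [0.1   0.104 0.108]Traceback (most recent call last):
  File "<stdin>", line 16, in <module>
  File "<stdin>", line 10, in R
  File "h.py", line 4, in ray
    c=viewer.camera_info(n); R=np.array(c['R']); C=-R.T@np.array(c['t'])
ValueError: time passes only in moves, steps and waits
```

```bash
sed -i 's/^from rig.*/from rig import readout, viewer\nCI={n:viewer.camera_info(n) for n in ("top","scene")}/; s/viewer.camera_info(n);/CI[n];/; s/c=CI\[n\]; v,u/c=CI[n]; v,u/' h.py; cat > m.py <<'E'
from h import *
f=np.load('top0.npz');p,d=f['p'],f['d']; P=cloud('top',d)
hsv=cv2.cvtColor(p,cv2.COLOR_RGB2HSV)
roi=np.zeros((420,560),bool); roi[150:285,175:415]=1
def comps(m,amin):
    n,l,s,c=cv2.connectedComponentsWithStats(m.astype(np.uint8))
    return [l==i for i in range(1,n) if s[i,4]>amin]
def R(name,m,z):
    v,u=np.nonzero(m); 
    print(name,m.sum(),np.round([u.mean(),v.mean()],1),rect([ray('top',(a,b),z) for a,b in zip(u,v)]),'depth z',np.round(np.percentile(P[m][:,2],[10,50,90]),3))
print(hsv[245,310],hsv[200,270])
g=roi&(hsv[...,0]>50)&(hsv[...,0]<95)&(hsv[...,1]>70)&(P[...,2]>.055)
for m in comps(g,1000): R('cover',m,.07)
b=roi&(P[...,2]>.045)&(P[...,2]<.075)&~g&((hsv[...,0]<25)|(hsv[...,0]>165))&(hsv[...,1]>60)
for m in comps(b,60): R('bin/chest',m,.062)
H=P[...,2]
for m in comps(roi&(H>.085),15): R('high',m,.1)
for m in comps(roi&(H>.105),8): R('hub',m,.112)
im=cv2.resize(p[150:285,175:415],None,fx=3.3,fy=3.3,interpolation=cv2.INTER_CUBIC); cv2.imwrite('pics/crop.png',im[:,:,::-1])
E
python3 m.py
```

```text
[ 68  56 133] [ 66  57 130]
bin/chest 442 [207.  208.6] (array([578.9, 276.9]), [np.float64(142.5), np.float64(191.0)], 175.1) depth z [0.05  0.061 0.066]
bin/chest 2579 [379.2 229.7] (array([ 505.9, -282.4]), [np.float64(143.8), np.float64(191.3)], 171.6) depth z [0.059 0.063 0.067]
high 277 [253.  178.9] (array([669.8, 127.5]), [np.float64(35.7), np.float64(99.0)], 179.3) depth z [0.097 0.101 0.105]
high 362 [340.8 188.8] (array([ 633.4, -155.9]), [np.float64(65.3), np.float64(67.4)], 89.3) depth z [0.105 0.115 0.12 ]
high 199 [294.9 204.7] (array([586.5,  -7.7]), [np.float64(32.4), np.float64(97.8)], 176.2) depth z [0.099 0.106 0.113]
high 193 [249.7 218.1] (array([542.1, 138. ]), [np.float64(36.2), np.float64(99.0)], 8.1) depth z [0.098 0.103 0.11 ]
high 253 [335.5 227.2] (array([ 505.1, -135.9]), [np.float64(40.8), np.float64(98.0)], 156.1) depth z [0.099 0.103 0.109]
high 327 [289.8 253.6] (array([428.2,   9. ]), [np.float64(37.6), np.float64(84.9)], 6.6) depth z [0.101 0.105 0.108]
hub 323 [341.3 188.2] (array([ 632.6, -156.1]), [np.float64(61.6), np.float64(63.7)], 89.3) dept
[... 265 characters left out ...]
 [335.  220.1] (array([ 531. , -135.1]), [np.float64(11.1), np.float64(13.4)], 134.3) depth z [0.105 0.107 0.109]
hub 52 [251.9 228.5] (array([506. , 127.4]), [np.float64(25.2), np.float64(25.3)], 179.4) depth z [0.106 0.108 0.113]
hub 33 [329.5 238.1] (array([ 473.6, -115.7]), [np.float64(17.8), np.float64(22.0)], 44.1) depth z [0.107 0.111 0.114]
hub 46 [288.7 245.2] (array([454.4,  11.4]), [np.float64(25.0), np.float64(37.5)], 89.5) depth z [0.106 0.107 0.109]
hub 18 [286.1 253.8] (array([428.3,  21.6]), [np.float64(13.9), np.float64(16.8)], 62.9) depth z [0.105 0.107 0.11 ]
hub 72 [290.9 261. ] (array([408.4,   7.6]), [np.float64(36.3), np.float64(43.9)], 8.8) depth z [0.105 0.107 0.109]
```

View pics/crop.png

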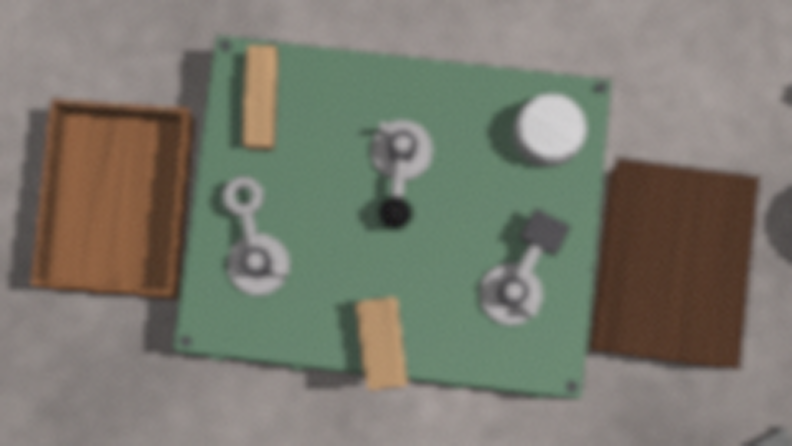

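The crop confirms the layout. The bin is open on the left (+y). Each stop pin shows on the clockwise side of its hub. I'll work out the bolt geometry and the first move.

```bash
cat > go.py <<'E'
# usage: go.py "x y z yawY" ...  (mm, deg of tool y axis): rows relative to present pose
import sys; from rig import readout; import numpy as np
from scipy.spatial.transform import Rotation as Ro
s=readout.read_state(); p=np.array(s['position'])*1000; M=np.array(s['tcp_rot'])
print('t',round(s['time_s'],2),'pos',p.round(1),'yawY',np.degrees(np.arctan2(M[1,1],M[0,1])).round(1),'F',np.round(s['force'],1),'open',round(s['opening'],3),'j6',np.round(s['joint_positions'],0)[5])
for a in sys.argv[1:]:
    x,y,z,w=map(float,a.split()); w=np.radians(w)
    T=np.array([[np.sin(w),np.cos(w),0],[-np.cos(w),np.sin(w),0],[0,0,-1]])
    r=(M.T@(np.array([x,y,z])-p))/250; q=Ro.from_matrix(M.T@T).as_rotvec()*180/np.pi/90
    print(a,'->',np.r_[r,q].round(3).tolist())
E
python3 - <<'E'
from h import *
P=lambda u,v:(175+u/3.3,150+v/3.3)
for n,h,e,pin in (('ball',(402,145),(396,212),(374,131)),('eye',(257,262),(242,196),(288,273)),('paddle',(513,291),(546,232),(527,315))):
    H=ray('top',P(*h),.112)*1000; E=ray('top',P(*e),.10)*1000; K=ray('top',P(*pin),.104)*1000
    a=lambda v:np.degrees(np.arctan2(v[1],v[0])).round(0)
    print(n,H.round(),E.round(),'r',np.linalg.norm(E-H).round(),'ang',a(E-H),'pin',np.linalg.norm(K-H).round(),a(K-H))
for c in ((218,38),(610,80),(580,397),(178,350)): print(ray('top',P(*c),.07).round(3)*1000)
E
python3 go.py "330 350 220 85" "400 130 200 96.6" "428 8 140 96.6" "428 8 76 96.6"
```

```text
ball [617. -15.] [553.  -9.] r 64.0 ang 174.0 pin 31.0 60.0
eye [505. 125.] [570. 140.] r 68.0 ang 13.0 pin 31.0 -109.0
paddle [ 475. -119.] [ 532. -153.] r 67.0 ang -31.0 pin 26.0 -149.0
[736. 167.]
[ 688. -224.]
[ 375. -185.]
[424. 205.]
t 0.1 pos [211.5 587.4 221.7] yawY 70.2 F [ 0.6 -0.   0. ] open 0.998 j6 -10.0Traceback (most recent call last):
  File "go.py", line 9, in <module>
    r=(M.T@(np.array([x,y,z])-p))/250; q=Ro.from_matrix(M.T@T).as_rotvec()*180/np.pi/90
                                         ~~~~~~~~~~~~~~^^^^^^^
  File "scipy/spatial/transform/_rotation.pyx", line 1143, in scipy.spatial.transform._rotation.Rotation.from_matrix
ValueError: Non-positive determinant (left-handed or null coordinate frame) in rotation matrix 0: [[-9.66775653e-01  2.55626154e-01 -3.26752990e-04]
 [ 2.55625090e-01  9.66774085e-01  1.91880003e-03]
 [-8.06391795e-04 -1.77152289e-03  9.99998106e-01]].
```

```bash
sed -i 's/\[\[np.sin(w),np.cos(w),0\],\[-np.cos(w)/[[-np.sin(w),np.cos(w),0],[np.cos(w)/' go.py
python3 go.py "310 360 215 80" "400 150 200 96.6"
```

```text
t 0.1 pos [211.5 587.4 221.7] yawY 70.2 F [ 0.6 -0.   0. ] open 0.998 j6 -10.0
310 360 215 80 -> [-0.679, -0.722, 0.028, -0.001, -0.0, -0.109]
400 150 200 96.6 -> [-1.302, -1.39, 0.089, -0.001, -0.0, -0.293]
```

Emit:
send_rows([
  [-0.68,-0.72,0.03,0,0,-0.11],
  [-0.68,-0.72,0.03,0,0,-0.11],
  [-0.68,-0.72,0.03,0,0,-0.11],
  [-0.68,-0.72,0.03,0,0,-0.11],
  [-0.68,-0.72,0.03,0,0,-0.11],
  [-0.68,-0.72,0.03,0,0,-0.11],
], grip=1)

```text
time_s: 0.7
position: [0.3117, 0.3562, 0.2145]
tcp_rot: [[-0.984, 0.178, -0.002], [0.178, 0.984, -0.003], [0.001, -0.004, -1.0]]
force: [-0.0, 0.4, -0.5]
opening: 1.003
grasp_force: 0.0
```

```bash
python3 go.py "400 150 190 96.6" "428 8 160 96.6"
```

```text
t 0.7 pos [311.7 356.2 214.5] yawY 79.7 F [-0.   0.4 -0.5] open 1.003 j6 -44.0
400 150 190 96.6 -> [-0.495, -0.748, 0.1, -0.002, -0.001, -0.187]
428 8 160 96.6 -> [-0.706, -1.287, 0.222, -0.002, -0.001, -0.187]
```

Emit:
send_rows([
  [-0.5,-0.75,0.1,0,0,-0.19],
  [-0.5,-0.75,0.1,0,0,-0.19],
  [-0.5,-0.75,0.1,0,0,-0.19],
  [-0.5,-0.75,0.1,0,0,-0.19],
  [-0.5,-0.75,0.1,0,0,-0.19],
  [-0.5,-0.75,0.1,0,0,-0.19],
])

```text
time_s: 1.3
position: [0.4042, 0.1516, 0.1897]
tcp_rot: [[-0.993, -0.119, 0.001], [-0.119, 0.993, -0.001], [-0.001, -0.001, -1.0]]
force: [-0.3, 0.4, 1.1]
opening: 1.002
grasp_force: 0.0
```

```bash
python3 go.py "428 8 120 96.6" "428 8 77 96.6"
```

```text
t 1.3 pos [404.2 151.6 189.7] yawY 96.8 F [-0.3  0.4  1.1] open 1.002 j6 -91.0
428 8 120 96.6 -> [-0.026, -0.581, 0.279, -0.001, 0.001, 0.002]
428 8 77 96.6 -> [-0.026, -0.581, 0.451, -0.001, 0.001, 0.002]
```

Emit:
send_rows([
  [-0.026,-0.58,0.28,0,0,0],
  [-0.026,-0.58,0.28,0,0,0],
  [-0.026,-0.58,0.28,0,0,0],
  [-0.026,-0.58,0.28,0,0,0],
  [-0.026,-0.58,0.35,0,0,0],
  [-0.026,-0.58,0.4,0,0,0],
  [-0.026,-0.58,0.45,0,0,0],
  [-0.026,-0.58,0.45,0,0,0],
])

```text
time_s: 2.1
position: [0.4252, 0.0134, 0.0767]
tcp_rot: [[-0.992, -0.126, -0.003], [-0.126, 0.992, 0.001], [0.003, 0.002, -1.0]]
force: [-0.7, 0.4, 0.1]
opening: 0.999
grasp_force: 0.0
```

Emit:
send_rows([
  [0,0,0,0,0,0],
  [0,0,0,0,0,0],
  [0,0,0,0,0,0],
  [0,0,0,0,0,0],
  [0,0,0,0,0,0],
  [0,0,0,0,0,0],
  [0,0,-0.1,0,0,0],
  [0,0,-0.2,0,0,0],
  [0,0,-0.3,0,0,0],
  [0,0,-0.4,0,0,0],
  [0,0,-0.4,0,0,0],
], grip=0.2)

```text
time_s: 3.2
position: [0.4282, 0.0113, 0.1801]
tcp_rot: [[-0.992, -0.125, 0.007], [-0.125, 0.992, -0.002], [-0.007, -0.002, -1.0]]
force: [1.5, 0.5, -0.0]
opening: 0.209
grasp_force: 0.0
```

```bash
python3 go.py "490 190 180 91" "581 299 140 85" "581 299 50 85"
```

```text
t 3.2 pos [428.2  11.3 180.1] yawY 97.2 F [ 1.5  0.5 -0. ] open 0.209 j6 -111.0
490 190 180 91 -> [-0.335, 0.678, 0.001, -0.001, 0.004, 0.069]
581 299 140 85 -> [-0.749, 1.066, 0.163, -0.001, 0.004, 0.135]
581 299 50 85 -> [-0.747, 1.067, 0.523, -0.001, 0.004, 0.135]
```

The fingers closed to 0.2 without meeting the block, so I'll look.

```bash
python3 - <<'E'
from h import *
p,d=viewer.capture('scene'); np.savez('s1.npz',p=p,d=d)
a=p[90:300,160:400]; b,_=viewer.capture('top'); np.savez('t1.npz',p=b,d=_)
b=b[150:360,200:440]
cv2.imwrite('pics/v1.png',cv2.resize(np.hstack([a,b]),None,fx=1.66,fy=1.66,interpolation=2)[:,:,::-1])
E
```

```text
(no output)
```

View pics/v1.png

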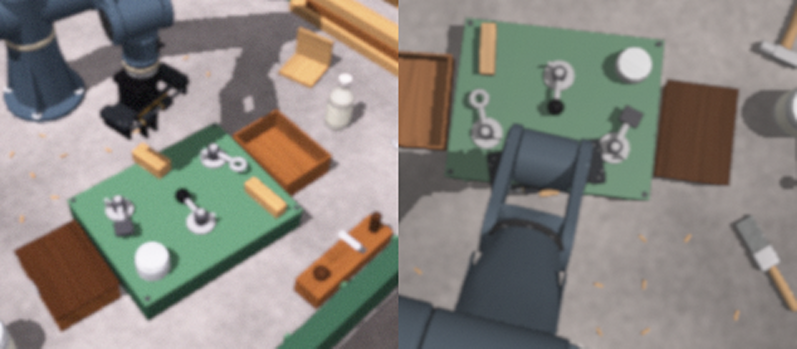

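The left half (scene view) shows the offcut still lying on the front edge at about (152,160) in the crop, with the gripper above it. The fingers probably had not finished closing before the lift. I'll find the block again in the scene view.

```bash
cat > wood.py <<'E'
from h import *; import sys
def wood(n,p,z):
    hsv=cv2.cvtColor(p,cv2.COLOR_RGB2HSV); m=((hsv[...,0]>8)&(hsv[...,0]<25)&(hsv[...,1]>60)&(hsv[...,2]>140)).astype(np.uint8)
    k,l,s,c=cv2.connectedComponentsWithStats(m)
    for i in range(1,k):
        if 120<s[i,4]<900:
            v,u=np.nonzero(l==i); q=[ray(n,(a,b),z) for a,b in zip(u,v)]
            if .35<np.mean(q,0)[0]<.75 and abs(np.mean(q,0)[1])<.37: print(n,s[i],rect(q))
if __name__=='__main__':
    for f in sys.argv[1:]:
        n='scene' if f[0]=='s' else 'top'; wood(n,np.load(f)['p'],.102)
E
python3 wood.py scene0.npz s1.npz; python3 go.py "428 9 77 96.6"
```

```text
scene [307 156  52  45 882] (array([600.9, 244.9]), [np.float64(138.0), np.float64(181.3)], 175.8)
scene [239 177  23  21 268] (array([431.2,  -0.7]), [np.float64(54.5), np.float64(96.3)], 7.4)
scene [308 197  25  24 280] (array([674.7, 113.9]), [np.float64(42.8), np.float64(107.8)], 178.5)
scene [239 176  22  21 252] (array([432. ,   3.3]), [np.float64(52.6), np.float64(100.4)], 4.7)
scene [308 197  25  24 282] (array([674.8, 114.1]), [np.float64(42.7), np.float64(108.0)], 177.9)
t 3.3 pos [426.2  11.7 177.7] yawY 97.2 F [-0.4  0.  -0.6] open 0.203 j6 -111.0
428 9 77 96.6 -> [-0.006, -0.012, 0.403, -0.0, 0.001, 0.006]
```

Emit:
send_rows([
  [0,0,0,0,0,0],
  [0,0,0,0,0,0],
  [0,0,0,0,0,0],
  [0,0,0,0,0,0],
  [0,0,0,0,0,0],
  [0,0,0.1,0,0,0],
  [0,0,0.2,0,0,0],
  [0,0,0.3,0,0,0],
  [0,0,0.36,0,0,0],
  [0,0,0.41,0,0,0],
  [0,0,0.41,0,0,0],
], grip=1)

```text
time_s: 4.4
position: [0.4253, 0.0119, 0.0737]
tcp_rot: [[-0.992, -0.125, -0.003], [-0.125, 0.992, 0.001], [0.003, 0.001, -1.0]]
force: [-0.2, 0.4, -0.1]
opening: 0.99
grasp_force: 0.0
```

Emit:
send_rows([
  [0,0,0,0,0,0],
  [0,0,0,0,0,0],
  [0,0,0,0,0,0],
  [0,0,0,0,0,0],
  [0,0,0,0,0,0],
  [0,0,0,0,0,0],
  [0,0,0,0,0,0],
  [0,0,0,0,0,0],
], grip=0.1)

```text
time_s: 5.2
position: [0.4262, 0.0118, 0.0751]
tcp_rot: [[-0.992, -0.125, 0.0], [-0.125, 0.992, -0.0], [-0.0, -0.0, -1.0]]
force: [0.3, 0.3, 1.8]
opening: 0.44
grasp_force: 30.0
```

Emit:
send_rows([
  [0,0,-0.1,0,0,0],
  [0,0,-0.2,0,0,0],
  [0,0,-0.3,0,0,0],
  [0,0,-0.4,0,0,0],
  [0,0,-0.4,0,0,0],
])

```text
time_s: 5.7
position: [0.4281, 0.0114, 0.1775]
tcp_rot: [[-0.992, -0.125, 0.007], [-0.125, 0.992, -0.002], [-0.006, -0.002, -1.0]]
force: [-0.1, 0.4, -0.0]
opening: 0.436
grasp_force: 30.0
```

```bash
python3 go.py "490 180 175 91" "581 299 150 85" "581 299 50 85"
```

```text
t 5.7 pos [428.1  11.4 177.5] yawY 97.2 F [-0.1  0.4 -0. ] open 0.436 j6 -111.0
490 180 175 91 -> [-0.33, 0.638, 0.011, -0.001, 0.004, 0.069]
581 299 150 85 -> [-0.75, 1.065, 0.112, -0.001, 0.004, 0.136]
581 299 50 85 -> [-0.748, 1.066, 0.512, -0.001, 0.004, 0.136]
```

Emit:
send_rows([
  [-0.1,0.15,0,0,0,0.03],
  [-0.2,0.32,0,0,0,0.06],
  [-0.31,0.5,0,0,0,0.1],
  [-0.42,0.65,0,0,0,0.13],
  [-0.54,0.8,0,0,0,0.136],
  [-0.65,0.93,0.03,0,0,0.136],
  [-0.72,0.99,0.06,0,0,0.136],
  [-0.745,1.0,0.1,0,0,0.136],
  [-0.745,1.0,0.1,0,0,0.136],
])

```text
time_s: 6.6
position: [0.578, 0.2824, 0.1467]
tcp_rot: [[-0.996, 0.087, -0.006], [0.087, 0.996, -0.002], [0.005, -0.003, -1.0]]
force: [-0.2, 0.1, -0.2]
opening: 0.435
grasp_force: 30.0
```

```bash
python3 go.py "581 299 110 85" "581 299 50 85"
```

```text
t 6.6 pos [578.  282.4 146.7] yawY 85.0 F [-0.2  0.1 -0.2] open 0.435 j6 -69.0
581 299 110 85 -> [-0.007, 0.067, 0.147, -0.002, -0.003, -0.0]
581 299 50 85 -> [-0.008, 0.068, 0.387, -0.002, -0.003, -0.0]
```

Emit:
send_rows([
  [-0.01,0.067,0.05,0,0,0],
  [-0.01,0.067,0.13,0,0,0],
  [-0.01,0.067,0.2,0,0,0],
  [-0.01,0.067,0.27,0,0,0],
  [-0.01,0.067,0.34,0,0,0],
  [-0.01,0.067,0.39,0,0,0],
  [-0.01,0.067,0.39,0,0,0],
  [-0.01,0.067,0.39,0,0,0],
])

```text
time_s: 7.4
position: [0.5836, 0.2993, 0.0526]
tcp_rot: [[-0.996, 0.089, -0.0], [0.089, 0.996, -0.0], [0.0, -0.0, -1.0]]
force: [-0.1, -0.9, -0.9]
opening: 0.43
grasp_force: 30.0
```

Emit:
send_rows([
  [0,0,0,0,0,0],
  [0,0,0,0,0,0],
  [0,0,0,0,0,0],
  [0,0,-0.1,0,0,0],
  [0,0,-0.2,0,0,0],
  [0,0,-0.35,0,0,0],
  [0,0,-0.5,0,0,0],
  [0,0,-0.6,0,0,0],
  [0,0,-0.6,0,0,0],
], grip=0.58)

```text
time_s: 8.3
position: [0.5865, 0.3006, 0.208]
tcp_rot: [[-0.996, 0.088, 0.01], [0.088, 0.996, 0.003], [-0.01, 0.004, -1.0]]
force: [0.4, 0.5, 0.4]
opening: 0.58
grasp_force: 0.0
```

```bash
python3 go.py "670 125 190 87" "670 125 130 87" "670 125 75 87"
```

```text
t 8.3 pos [586.5 300.6 208. ] yawY 85.0 F [0.4 0.5 0.4] open 0.58 j6 -68.0
670 125 190 87 -> [-0.394, -0.671, 0.073, 0.002, 0.006, -0.023]
670 125 130 87 -> [-0.391, -0.672, 0.313, 0.002, 0.006, -0.023]
670 125 75 87 -> [-0.389, -0.673, 0.533, 0.002, 0.006, -0.023]
```

Emit:
send_rows([
  [-0.39,-0.672,0.07,0,0,-0.02],
  [-0.39,-0.672,0.07,0,0,-0.02],
  [-0.39,-0.672,0.1,0,0,-0.02],
  [-0.39,-0.672,0.2,0,0,-0.02],
  [-0.39,-0.672,0.3,0,0,-0.02],
  [-0.39,-0.672,0.36,0,0,-0.02],
  [-0.39,-0.672,0.42,0,0,-0.02],
  [-0.39,-0.672,0.48,0,0,-0.02],
  [-0.39,-0.672,0.53,0,0,-0.02],
  [-0.39,-0.672,0.53,0,0,-0.02],
  [-0.39,-0.672,0.53,0,0,-0.02],
], grip=1)

```text
time_s: 9.4
position: [0.6663, 0.1247, 0.0705]
tcp_rot: [[-0.998, 0.055, 0.001], [0.055, 0.998, 0.0], [-0.001, 0.0, -1.0]]
force: [0.6, 0.3, 2.3]
opening: 1.003
grasp_force: 1.8
```

Emit:
send_rows([
  [0,0,0,0,0,0],
  [0,0,0,0,0,0],
  [0,0,0,0,0,0],
  [0,0,0,0,0,0],
  [0,0,0,0,0,0],
  [0,0,0,0,0,0],
  [0,0,0,0,0,0],
  [0,0,0,0,0,0],
  [0,0,0,0,0,0],
], grip=0.1)

```text
time_s: 10.3
position: [0.6664, 0.1236, 0.0705]
tcp_rot: [[-0.998, 0.057, 0.001], [0.057, 0.998, 0.0], [-0.001, 0.0, -1.0]]
force: [0.8, 0.1, 5.2]
opening: 0.319
grasp_force: 30.8
```

```bash
python3 - <<'E'
from h import *
p,d=viewer.capture('top'); np.savez('t2.npz',p=p,d=d)
E
python3 wood.py t2.npz; python3 go.py "670 125 75 87"
```

```text
top [199 201  12  21 132] (array([564.4, 272.8]), [np.float64(28.0), np.float64(68.4)], 157.7)
t 10.35 pos [666.4 123.6  70.5] yawY 86.7 F [-0.7  0.3  5.4] open 0.32 j6 -86.0
670 125 75 87 -> [-0.014, 0.007, -0.018, 0.0, 0.001, -0.003]
```

Emit:
send_rows([
  [0,0,-0.1,0,0,0],
  [0,0,-0.2,0,0,0],
  [0,0,-0.32,0,0,0],
  [0,0,-0.42,0,0,0],
  [0,0,-0.42,0,0,0],
])

```text
time_s: 10.85
position: [0.668, 0.1237, 0.1783]
tcp_rot: [[-0.998, 0.057, 0.006], [0.057, 0.998, 0.0], [-0.006, 0.001, -1.0]]
force: [0.6, -0.4, 0.3]
opening: 0.321
grasp_force: 30.0
```

```bash
python3 go.py "577 253 160 85" "577 253 52 85"
```

```text
t 10.85 pos [668.  123.7 178.3] yawY 86.8 F [ 0.6 -0.4  0.3] open 0.321 j6 -86.0
577 253 160 85 -> [0.393, 0.496, 0.071, 0.0, 0.004, 0.019]
577 253 52 85 -> [0.396, 0.495, 0.503, 0.0, 0.004, 0.019]
```

Emit:
send_rows([
  [0.1,0.12,0,0,0,0.02],
  [0.2,0.25,0,0,0,0.02],
  [0.3,0.38,0,0,0,0.02],
  [0.37,0.46,0,0,0,0.02],
  [0.395,0.495,0,0,0,0.02],
  [0.395,0.495,0.1,0,0,0.02],
  [0.395,0.495,0.2,0,0,0.02],
  [0.395,0.495,0.3,0,0,0.02],
  [0.395,0.495,0.38,0,0,0.02],
  [0.395,0.495,0.45,0,0,0.02],
  [0.395,0.495,0.49,0,0,0.02],
  [0.395,0.495,0.49,0,0,0.02],
])

```text
time_s: 12.05
position: [0.5733, 0.2518, 0.0502]
tcp_rot: [[-0.996, 0.089, -0.004], [0.089, 0.996, -0.001], [0.004, -0.002, -1.0]]
force: [-0.1, -0.2, -0.4]
opening: 0.317
grasp_force: 30.0
```

Emit:
send_rows([
  [0,0,0,0,0,0],
  [0,0,0,0,0,0],
  [0,0,0,0,0,0],
  [0,0,-0.1,0,0,0],
  [0,0,-0.2,0,0,0],
  [0,0,-0.35,0,0,0],
  [0,0,-0.5,0,0,0],
  [0,0,-0.5,0,0,0],
], grip=0.48)

```text
time_s: 12.85
position: [0.5785, 0.254, 0.1846]
tcp_rot: [[-0.996, 0.088, 0.014], [0.088, 0.996, 0.003], [-0.013, 0.004, -1.0]]
force: [0.2, 1.0, -0.4]
opening: 0.478
grasp_force: 0.0
```

```bash
python3 go.py "600 80 200 84"
```

```text
t 12.85 pos [578.5 254.  184.6] yawY 85.0 F [ 0.2  1.  -0.4] open 0.478 j6 -71.0
600 80 200 84 -> [-0.147, -0.686, -0.063, 0.003, 0.008, 0.011]
```

Emit:
send_rows([
  [0,-0.2,-0.1,0,0,0],
  [0,-0.4,-0.1,0,0,0],
  [0,-0.6,-0.1,0,0,0],
  [0,-0.8,-0.1,0,0,0],
  [0,-0.97,-0.1,0,0,0],
  [0,-0.97,-0.1,0,0,0],
], grip=0)

```text
time_s: 13.45
position: [0.5529, 0.0057, 0.2028]
tcp_rot: [[-0.996, 0.095, 0.001], [0.095, 0.996, -0.002], [-0.001, -0.002, -1.0]]
force: [0.2, 1.0, -0.4]
opening: 0.041
grasp_force: 0.0
```

```bash
python3 - <<'E'
from h import *
p,d=viewer.capture('scene'); q,e=viewer.capture('top'); np.savez('t3.npz',p=q,d=e)
im=np.hstack([p[90:300,180:420],q[140:350,170:410]])
cv2.imwrite('pics/v2.png',cv2.resize(im,None,fx=1.66,fy=1.66,interpolation=2)[:,:,::-1])
E
python3 go.py "547 -50 110 84" "547 -50 80 84"
```

```text
t 13.55 pos [552.9  10.2 202.7] yawY 84.8 F [-0.6 -0.5 -1.4] open 0.017 j6 -95.0
547 -50 110 84 -> [0.001, -0.242, 0.371, 0.0, 0.0, 0.009]
547 -50 80 84 -> [0.001, -0.242, 0.491, 0.0, 0.0, 0.009]
```

View pics/v2.png

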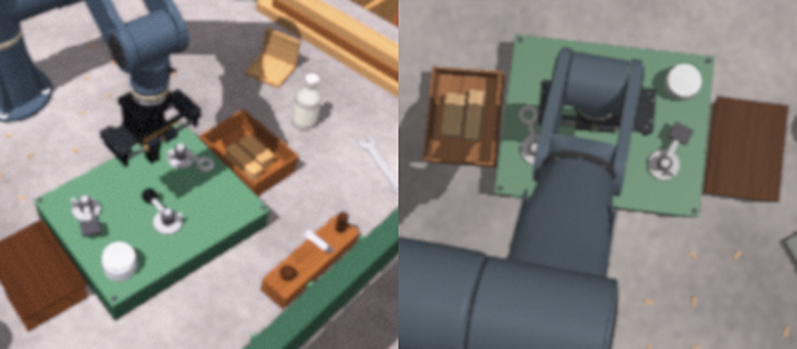

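Both pieces lie flat side by side in the bin, at about (462,112) in the right half. Next is the ball handle.

Emit:
send_rows([
  [0,-0.15,0.05,0,0,0.01],
  [0,-0.24,0.1,0,0,0.01],
  [0,-0.24,0.2,0,0,0.01],
  [0,-0.24,0.3,0,0,0.01],
  [0,-0.24,0.38,0,0,0.01],
  [0,-0.24,0.45,0,0,0.01],
  [0,-0.24,0.48,0,0,0.01],
  [0,-0.24,0.48,0,0,0.01],
  [0,-0.24,0.48,0,0,0.01],
])

```text
time_s: 14.45
position: [0.5483, -0.0478, 0.083]
tcp_rot: [[-0.995, 0.102, 0.001], [0.102, 0.995, -0.0], [-0.001, -0.0, -1.0]]
force: [0.4, -0.0, -1.1]
opening: 0.006
grasp_force: 0.0
```

```bash
cat > arc.py <<'E'
# arc.py hx hy d th0 th1 n yawoff : finger targets behind handle angles th0..th1
import sys,numpy as np,subprocess
hx,hy,d,a,b,n,yo=map(float,sys.argv[1:8]); z=80
A=[]
for t in np.linspace(a,b,int(n)):
    r=np.radians(t); A.append(f"{hx+66*np.cos(r)-d*np.sin(r):.1f} {hy+66*np.sin(r)+d*np.cos(r):.1f} {z} {t-90+yo:.1f}")
subprocess.run(['python3','go.py',*A])
E
python3 arc.py 617 -15 30 174 108 12 0
```

```text
t 14.45 pos [548.3 -47.8  83. ] yawY 84.1 F [ 0.4 -0.  -1.1] open 0.006 j6 -101.0
548.2 -37.9 80 84.0 -> [0.004, 0.039, 0.012, -0.0, 0.001, 0.001]
546.2 -30.6 80 78.0 -> [0.015, 0.067, 0.012, -0.0, 0.001, 0.068]
545.0 -23.1 80 72.0 -> [0.023, 0.097, 0.012, 0.0, 0.001, 0.135]
544.5 -15.6 80 66.0 -> [0.028, 0.126, 0.012, 0.0, 0.001, 0.201]
544.8 -8.0 80 60.0 -> [0.03, 0.157, 0.012, 0.0, 0.001, 0.268]
546.0 -0.5 80 54.0 -> [0.029, 0.187, 0.012, 0.0, 0.001, 0.335]
547.9 6.9 80 48.0 -> [0.024, 0.217, 0.012, 0.0, 0.001, 0.401]
550.5 14.0 80 42.0 -> [0.017, 0.247, 0.012, 0.0, 0.001, 0.468]
553.9 20.8 80 36.0 -> [0.006, 0.275, 0.012, 0.0, 0.001, 0.535]
558.0 27.2 80 30.0 -> [-0.008, 0.302, 0.012, 0.0, 0.001, 0.601]
562.7 33.1 80 24.0 -> [-0.024, 0.328, 0.012, 0.0, 0.001, 0.668]
568.1 38.5 80 18.0 -> [-0.043, 0.351, 0.012, 0.0, 0.001, 0.735]
```

Emit:
send_rows([
  [0.004,0.04,0.01,0,0,0],
  [0.015,0.067,0.01,0,0,0.068],
  [0.023,0.097,0.01,0,0,0.135],
  [0.028,0.126,0.01,0,0,0.2],
  [0.03,0.157,0.01,0,0,0.268],
  [0.029,0.187,0.01,0,0,0.335],
  [0.024,0.217,0.01,0,0,0.4],
  [0.017,0.247,0.01,0,0,0.468],
  [0.006,0.275,0.01,0,0,0.535],
  [-0.008,0.302,0.01,0,0,0.6],
  [-0.024,0.328,0.01,0,0,0.668],
  [-0.043,0.351,0.01,0,0,0.735],
])

```text
time_s: 15.65
position: [0.5668, 0.0383, 0.0808]
tcp_rot: [[-0.304, 0.953, -0.001], [0.953, 0.304, -0.001], [-0.0, -0.001, -1.0]]
force: [-1.8, -1.0, 0.7]
opening: 0.005
grasp_force: 1.3
```

```bash
python3 arc.py 617 -15 30 104 64 11 0
```

```text
t 15.65 pos [566.8  38.3  80.8] yawY 17.7 F [-1.8 -1.   0.7] open 0.005 j6 -25.0
571.9 41.8 80 14.0 -> [0.007, 0.024, 0.003, -0.001, 0.0, 0.041]
576.0 44.8 80 10.0 -> [0.014, 0.043, 0.003, -0.001, 0.0, 0.085]
580.3 47.5 80 6.0 -> [0.019, 0.063, 0.003, -0.001, 0.0, 0.13]
584.7 49.9 80 2.0 -> [0.023, 0.083, 0.003, -0.001, 0.0, 0.174]
589.3 52.0 80 -2.0 -> [0.025, 0.103, 0.003, -0.001, 0.0, 0.219]
594.1 53.8 80 -6.0 -> [0.026, 0.123, 0.003, -0.001, 0.0, 0.263]
598.9 55.2 80 -10.0 -> [0.025, 0.143, 0.003, -0.001, 0.0, 0.308]
603.9 56.3 80 -14.0 -> [0.024, 0.163, 0.003, -0.001, 0.0, 0.352]
608.9 57.0 80 -18.0 -> [0.02, 0.183, 0.003, -0.001, 0.0, 0.397]
613.9 57.4 80 -22.0 -> [0.016, 0.203, 0.003, -0.001, 0.0, 0.441]
619.0 57.5 80 -26.0 -> [0.01, 0.222, 0.003, -0.001, 0.0, 0.485]
```

Emit:
send_rows([
  [0.007,0.024,0,0,0,0.04],
  [0.014,0.043,0,0,0,0.085],
  [0.019,0.063,0,0,0,0.13],
  [0.023,0.083,0,0,0,0.174],
])

```text
time_s: 16.05
position: [0.5839, 0.0508, 0.0807]
tcp_rot: [[-0.037, 0.999, -0.003], [0.999, 0.037, 0.001], [0.001, -0.003, -1.0]]
force: [-2.4, 0.3, 1.8]
opening: 0.007
grasp_force: 1.5
```

```bash
python3 arc.py 617 -15 30 90 74 9 0
```

```text
t 16.05 pos [583.9  50.8  80.7] yawY 2.1 F [-2.4  0.3  1.8] open 0.007 j6 -8.0
587.0 51.0 80 0.0 -> [0.001, 0.012, 0.003, -0.002, -0.0, 0.023]
589.3 52.0 80 -2.0 -> [0.004, 0.022, 0.003, -0.002, -0.0, 0.045]
591.7 52.9 80 -4.0 -> [0.007, 0.031, 0.003, -0.002, -0.0, 0.068]
594.1 53.8 80 -6.0 -> [0.011, 0.041, 0.003, -0.002, -0.0, 0.09]
596.5 54.5 80 -8.0 -> [0.013, 0.051, 0.003, -0.002, -0.0, 0.112]
598.9 55.2 80 -10.0 -> [0.016, 0.061, 0.003, -0.002, -0.0, 0.134]
601.4 55.8 80 -12.0 -> [0.018, 0.071, 0.003, -0.002, -0.0, 0.157]
603.9 56.3 80 -14.0 -> [0.019, 0.081, 0.003, -0.002, -0.0, 0.179]
606.4 56.7 80 -16.0 -> [0.02, 0.091, 0.003, -0.002, -0.0, 0.201]
```

Still about 2.5 N, so it is not home yet. I'll go on in small calls.

Emit:
send_rows([
  [0.001,0.012,0,0,0,0.023],
  [0.004,0.022,0,0,0,0.045],
  [0.007,0.031,0,0,0,0.068],
])

```text
time_s: 16.35
position: [0.5912, 0.0533, 0.0805]
tcp_rot: [[0.069, 0.998, -0.004], [0.998, -0.069, 0.002], [0.001, -0.004, -1.0]]
force: [-3.2, 2.0, 1.9]
opening: 0.005
grasp_force: 1.6
```

Emit:
send_rows([
  [0.002,0.01,0,0,0,0.022],
  [0.005,0.02,0,0,0,0.044],
  [0.005,0.02,0,0,0,0.044],
])

```text
time_s: 16.65
position: [0.5967, 0.0542, 0.0803]
tcp_rot: [[0.136, 0.991, -0.003], [0.991, -0.136, 0.002], [0.001, -0.003, -1.0]]
force: [-2.3, 2.0, 1.7]
opening: 0.004
grasp_force: 1.6
```

Emit:
send_rows([
  [0.001,0.01,0,0,0,0.022],
  [0.003,0.02,0,0,0,0.044],
  [0.003,0.02,0,0,0,0.044],
])

```text
time_s: 16.95
position: [0.6024, 0.0536, 0.0802]
tcp_rot: [[0.204, 0.979, -0.001], [0.979, -0.204, 0.001], [0.001, -0.002, -1.0]]
force: [-2.1, 2.6, 0.6]
opening: 0.008
grasp_force: 1.5
```

```bash
python3 arc.py 617 -15 30 76 56 6 0; python3 - <<'E'
from h import *
q,e=viewer.capture('scene'); cv2.imwrite('pics/v3.png',cv2.resize(q[140:260,190:350],None,fx=4,fy=4,interpolation=2)[:,:,::-1])
E
```

```text
t 16.95 pos [602.4  53.6  80.2] yawY -11.8 F [-2.1  2.6  0.6] open 0.008 j6 6.0
603.9 56.3 80 -14.0 -> [0.012, 0.003, 0.001, -0.001, -0.0, 0.025]
608.9 57.0 80 -18.0 -> [0.019, 0.023, 0.001, -0.001, -0.0, 0.069]
613.9 57.4 80 -22.0 -> [0.024, 0.042, 0.001, -0.001, -0.0, 0.114]
619.0 57.5 80 -26.0 -> [0.029, 0.062, 0.001, -0.001, -0.0, 0.158]
624.0 57.2 80 -30.0 -> [0.032, 0.081, 0.001, -0.001, -0.0, 0.203]
629.0 56.5 80 -34.0 -> [0.033, 0.102, 0.001, -0.001, -0.0, 0.247]
```

View pics/v3.png

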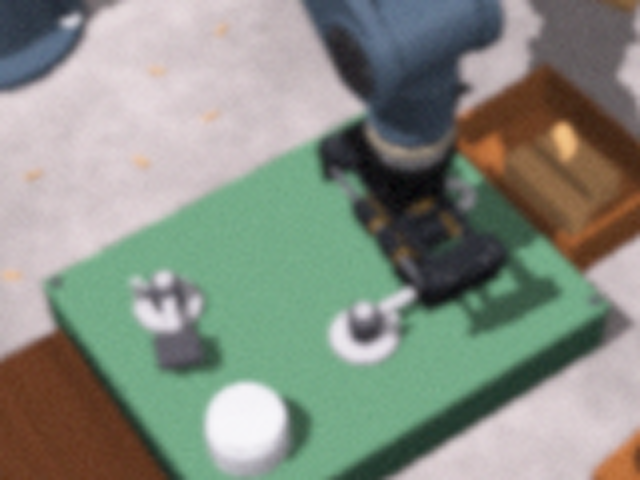

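The handle points up-right from the hub at (365,320), with the pin at (400,322) still a little further on. I'll keep pushing until the force jumps.

Emit:
send_rows([
  [0.009,0.007,0,0,0,0.025],
  [0.016,0.023,0,0,0,0.069],
  [0.02,0.033,0,0,0,0.09],
  [0.02,0.033,0,0,0,0.09],
])

```text
time_s: 17.4
position: [0.6127, 0.0553, 0.0802]
tcp_rot: [[0.339, 0.941, 0.001], [0.941, -0.339, -0.001], [-0.001, 0.001, -1.0]]
force: [-1.3, -0.7, -0.2]
opening: 0.004
grasp_force: 0.6
```

Emit:
send_rows([
  [0.001,0.01,0,0,0,0.022],
  [0.003,0.02,0,0,0,0.044],
  [0.003,0.02,0,0,0,0.044],
])

```text
time_s: 17.7
position: [0.6175, 0.0552, 0.0802]
tcp_rot: [[0.403, 0.915, 0.0], [0.915, -0.403, 0.001], [0.001, 0.0, -1.0]]
force: [-1.4, 3.1, 0.7]
opening: 0.006
grasp_force: 1.2
```

Emit:
send_rows([
  [0.001,0.01,0,0,0,0.022],
  [0.003,0.02,0,0,0,0.044],
  [0.003,0.02,0,0,0,0.044],
])

```text
time_s: 18.0
position: [0.6217, 0.054, 0.0801]
tcp_rot: [[0.466, 0.885, -0.001], [0.885, -0.466, 0.001], [0.0, -0.001, -1.0]]
force: [-1.9, 3.9, 1.3]
opening: 0.008
grasp_force: 2.0
```

Emit:
send_rows([
  [0.003,0.01,0,0,0,0.022],
  [0.006,0.02,0,0,0,0.044],
  [0.009,0.03,0,0,0,0.066],
  [0.009,0.03,0,0,0,0.066],
])

```text
time_s: 18.4
position: [0.622, 0.055, 0.0799]
tcp_rot: [[0.554, 0.832, -0.017], [0.832, -0.554, 0.005], [-0.006, -0.017, -1.0]]
force: [-14.2, 9.0, 11.0]
opening: -0.0
grasp_force: 8.7
```

Emit:
send_rows([
  [0.001,0.01,0,0,0,0.022],
  [0.003,0.02,0,0,0,0.044],
  [0.003,0.02,0,0,0,0.044],
])

```text
time_s: 18.7
position: [0.6221, 0.0557, 0.0799]
tcp_rot: [[0.611, 0.791, -0.026], [0.792, -0.611, 0.009], [-0.009, -0.026, -1.0]]
force: [-20.6, 14.2, 16.7]
opening: 0.006
grasp_force: 13.6
```

Emit:
send_rows([
  [0.001,0.01,0,0,0,0.022],
  [0.003,0.02,0,0,0,0.044],
  [0.003,0.02,0,0,0,0.044],
])

```text
time_s: 19.0
position: [0.6222, 0.0564, 0.0799]
tcp_rot: [[0.664, 0.747, -0.035], [0.748, -0.664, 0.014], [-0.013, -0.036, -0.999]]
force: [-28.2, 21.9, 23.5]
opening: 0.009
grasp_force: 18.7
```

The force rose to about 40 N with no further motion, so the ball handle is on its stop. I'll back off and lift.

Emit:
send_rows([
  [0,-0.04,0,0,0,0],
  [0,-0.1,0,0,0,0],
  [0,-0.1,-0.1,0,0,0],
  [0,-0.1,-0.25,0,0,0],
  [0,-0.1,-0.4,0,0,0],
  [0,-0.1,-0.4,0,0,0],
])

```text
time_s: 19.6
position: [0.6261, 0.0628, 0.1866]
tcp_rot: [[0.664, 0.747, 0.017], [0.748, -0.664, -0.002], [0.009, 0.014, -1.0]]
force: [1.2, 0.0, 0.5]
opening: 0.005
grasp_force: 0.0
```

```bash
python3 arc.py 475 -119 46 -31 -31 1 0; python3 go.py "555.3 -113.6 160 59" "555.3 -113.6 80 59"
```

```text
t 19.6 pos [626.1  62.8 186.6] yawY -41.6 F [1.2 0.  0.5] open 0.005 j6 37.0
555.3 -113.6 80 -121.0 -> [-0.72, 0.251, 0.423, 0.003, -0.011, 0.882]
t 19.6 pos [626.1  62.8 186.6] yawY -41.6 F [1.2 0.  0.5] open 0.005 j6 37.0
555.3 -113.6 160 59 -> [-0.717, 0.256, 0.103, 0.012, 0.004, -1.118]
555.3 -113.6 80 59 -> [-0.72, 0.251, 0.423, 0.012, 0.004, -1.118]
```

Emit:
send_rows([
  [-0.18,0.06,0,0,0,-0.09],
  [-0.36,0.12,0,0,0,-0.18],
  [-0.5,0.18,0,0,0,-0.27],
  [-0.6,0.22,0,0,0,-0.36],
  [-0.7,0.25,0,0,0,-0.45],
  [-0.72,0.25,0,0,0,-0.54],
  [-0.72,0.25,0,0,0,-0.63],
  [-0.72,0.25,0,0,0,-0.72],
  [-0.72,0.25,0,0,0,-0.81],
  [-0.72,0.25,0,0,0,-0.9],
  [-0.72,0.25,0,0,0,-0.98],
  [-0.72,0.25,0,0,0,-1.0],
])

```text
time_s: 20.8
position: [0.5481, -0.1133, 0.1798]
tcp_rot: [[-0.749, 0.662, 0.002], [0.662, 0.749, -0.002], [-0.003, -0.0, -1.0]]
force: [0.5, 0.6, -0.8]
opening: 0.006
grasp_force: 0.0
```

```bash
python3 - <<'E'
from h import *
q,e=viewer.capture('scene'); p,d=viewer.capture('top')
im=np.hstack([cv2.resize(q[130:250,190:350],None,fx=2.5,fy=2.5,interpolation=2),cv2.resize(p[150:270,210:370],None,fx=2.5,fy=2.5,interpolation=2)])
cv2.imwrite('pics/v4.png',im[:,:,::-1])
E
python3 go.py "555.3 -113.6 80 59"
```

```text
t 20.9 pos [ 547.9 -113.1  179.9] yawY 48.3 F [0.3 0.5 0.3] open 0.005 j6 -71.0
555.3 -113.6 80 59 -> [-0.022, 0.018, 0.4, -0.0, 0.002, -0.118]
```

View pics/v4.png

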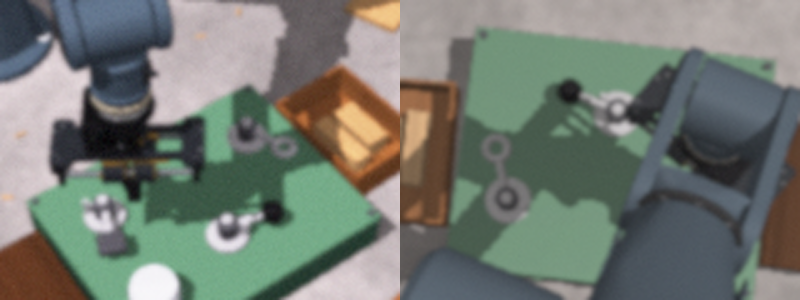

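The ball handle now points at its pin (top crop: hub (614,110), ball (570,92)), and the wood is still in the bin. Next is the paddle.

Emit:
send_rows([
  [-0.02,0.02,0.05,0,0,-0.06],
  [-0.02,0.02,0.15,0,0,-0.12],
  [-0.02,0.02,0.25,0,0,-0.12],
  [-0.02,0.02,0.32,0,0,-0.12],
  [-0.02,0.02,0.37,0,0,-0.12],
  [-0.02,0.02,0.39,0,0,-0.12],
  [-0.02,0.02,0.39,0,0,-0.12],
])

```text
time_s: 21.6
position: [0.5543, -0.1119, 0.0821]
tcp_rot: [[-0.858, 0.513, -0.0], [0.513, 0.858, -0.0], [0.0, -0.0, -1.0]]
force: [0.2, 0.3, 0.3]
opening: 0.007
grasp_force: 0.0
```

```bash
python3 arc.py 475 -119 34 -31 -108 12 180
```

```text
t 21.6 pos [ 554.3 -111.9   82.1] yawY 59.1 F [0.2 0.3 0.3] open 0.007 j6 -82.0
549.1 -123.8 80 59.0 -> [-0.006, -0.052, 0.008, -0.0, -0.0, 0.001]
547.9 -132.8 80 52.0 -> [-0.021, -0.085, 0.008, -0.0, -0.0, 0.079]
545.7 -141.6 80 45.0 -> [-0.031, -0.12, 0.008, -0.0, -0.0, 0.157]
542.4 -150.1 80 38.0 -> [-0.037, -0.156, 0.008, -0.0, -0.0, 0.235]
538.1 -158.1 80 31.0 -> [-0.039, -0.192, 0.008, -0.0, -0.0, 0.312]
532.9 -165.5 80 24.0 -> [-0.037, -0.228, 0.008, -0.0, -0.0, 0.39]
526.8 -172.2 80 17.0 -> [-0.029, -0.264, 0.008, -0.0, -0.0, 0.468]
519.9 -178.1 80 10.0 -> [-0.018, -0.298, 0.008, -0.0, -0.0, 0.546]
512.4 -183.1 80 3.0 -> [-0.002, -0.33, 0.008, -0.0, -0.0, 0.623]
504.3 -187.2 80 -4.0 -> [0.017, -0.361, 0.008, -0.0, -0.0, 0.701]
495.8 -190.3 80 -11.0 -> [0.04, -0.389, 0.008, -0.0, -0.0, 0.779]
486.9 -192.3 80 -18.0 -> [0.066, -0.414, 0.008, -0.0, -0.0, 0.857]
```

Emit:
send_rows([
  [-0.006,-0.052,0.005,0,0,0],
  [-0.021,-0.085,0.005,0,0,0.079],
  [-0.031,-0.12,0.005,0,0,0.157],
  [-0.037,-0.156,0.005,0,0,0.235],
  [-0.039,-0.192,0.005,0,0,0.312],
  [-0.037,-0.228,0.005,0,0,0.39],
  [-0.029,-0.264,0.005,0,0,0.468],
  [-0.018,-0.298,0.005,0,0,0.546],
  [-0.002,-0.33,0.005,0,0,0.623],
  [0.017,-0.361,0.005,0,0,0.7],
  [0.04,-0.389,0.005,0,0,0.779],
  [0.066,-0.414,0.005,0,0,0.857],
])

```text
time_s: 22.8
position: [0.4883, -0.1938, 0.0826]
tcp_rot: [[0.315, 0.949, 0.005], [0.949, -0.315, -0.003], [-0.001, 0.005, -1.0]]
force: [1.9, 1.4, 0.2]
opening: 0.007
grasp_force: 1.1
```

```bash
python3 arc.py 475 -119 34 -110 -150 11 180
```

```text
t 22.8 pos [ 488.3 -193.8   82.6] yawY -18.4 F [1.9 1.4 0.2] open 0.007 j6 -16.0
484.4 -192.6 80 -20.0 -> [-0.0, -0.016, 0.01, 0.003, 0.001, 0.018]
479.2 -193.1 80 -24.0 -> [-0.009, -0.036, 0.01, 0.003, 0.0, 0.063]
474.0 -193.2 80 -28.0 -> [-0.016, -0.055, 0.01, 0.003, 0.0, 0.107]
468.9 -193.0 80 -32.0 -> [-0.021, -0.075, 0.01, 0.003, 0.0, 0.152]
463.7 -192.4 80 -36.0 -> [-0.026, -0.095, 0.01, 0.003, 0.0, 0.196]
458.6 -191.4 80 -40.0 -> [-0.028, -0.116, 0.01, 0.003, -0.0, 0.24]
453.6 -190.1 80 -44.0 -> [-0.03, -0.137, 0.01, 0.003, -0.0, 0.285]
448.7 -188.4 80 -48.0 -> [-0.029, -0.157, 0.01, 0.003, -0.0, 0.329]
443.9 -186.4 80 -52.0 -> [-0.028, -0.178, 0.01, 0.003, -0.0, 0.374]
439.3 -184.1 80 -56.0 -> [-0.025, -0.198, 0.009, 0.003, -0.001, 0.418]
434.8 -181.4 80 -60.0 -> [-0.02, -0.219, 0.009, 0.003, -0.001, 0.463]
```

Emit:
send_rows([
  [0,-0.016,0.005,0,0,0.018],
  [-0.009,-0.036,0.005,0,0,0.063],
  [-0.016,-0.055,0.005,0,0,0.107],
  [-0.021,-0.075,0.005,0,0,0.152],
])

```text
time_s: 23.2
position: [0.4729, -0.1945, 0.0818]
tcp_rot: [[0.528, 0.849, 0.013], [0.849, -0.528, -0.007], [0.001, 0.015, -1.0]]
force: [16.0, 0.8, -4.9]
opening: 0.003
grasp_force: 6.8
```

Emit:
send_rows([
  [-0.004,-0.02,0,0,0,0.044],
  [-0.008,-0.04,0,0,0,0.089],
  [-0.008,-0.04,0,0,0,0.089],
])

```text
time_s: 23.5
position: [0.4731, -0.1966, 0.0828]
tcp_rot: [[0.641, 0.767, 0.033], [0.768, -0.64, -0.019], [0.007, 0.037, -0.999]]
force: [24.0, -4.1, -13.6]
opening: 0.003
grasp_force: 11.6
```

```bash
python3 arc.py 475 -119 34 -131 -155 13 180
```

```text
t 23.5 pos [ 473.1 -196.6   82.8] yawY -39.9 F [ 24.   -4.1 -13.6] open 0.003 j6 4.0
457.4 -191.1 80 -41.0 -> [-0.023, -0.062, 0.009, 0.024, -0.005, 0.013]
454.9 -190.5 80 -43.0 -> [-0.028, -0.072, 0.008, 0.024, -0.005, 0.035]
452.4 -189.7 80 -45.0 -> [-0.032, -0.081, 0.008, 0.024, -0.005, 0.057]
449.9 -188.9 80 -47.0 -> [-0.036, -0.091, 0.008, 0.023, -0.006, 0.079]
447.5 -188.0 80 -49.0 -> [-0.039, -0.101, 0.007, 0.023, -0.006, 0.102]
445.1 -187.0 80 -51.0 -> [-0.042, -0.111, 0.007, 0.023, -0.007, 0.124]
442.8 -185.9 80 -53.0 -> [-0.045, -0.121, 0.007, 0.023, -0.007, 0.146]
440.4 -184.7 80 -55.0 -> [-0.047, -0.131, 0.006, 0.023, -0.007, 0.168]
438.2 -183.5 80 -57.0 -> [-0.049, -0.141, 0.006, 0.023, -0.008, 0.19]
435.9 -182.1 80 -59.0 -> [-0.051, -0.152, 0.005, 0.023, -0.008, 0.213]
433.8 -180.7 80 -61.0 -> [-0.052, -0.162, 0.005, 0.023, -0.009, 0.235]
431.6 -179.3 80 -63.0 -> [-0.053, -0.172, 0.005, 0.023, -0.009, 0.257]
429.6 -177.7 80 -65.0 -> [-0.054, -0.182, 0.004, 0.022, -0.009, 0.279]
```

The motion stopped with the force rising, so the paddle is probably home. I'll back off, go over to the ring handle and check on the way.

Emit:
send_rows([
  [0,0.06,0,0,0,0],
  [0,0.14,0,0,0,0],
  [0,0.14,-0.1,0,0,0],
  [0,0.14,-0.25,0,0,0],
  [0,0.14,-0.42,0,0,-0.05],
  [0,0.14,-0.42,0,0,-0.1],
])

```text
time_s: 24.1
position: [0.488, -0.2126, 0.1908]
tcp_rot: [[0.506, 0.862, 0.01], [0.863, -0.506, -0.007], [-0.001, 0.012, -1.0]]
force: [0.3, -1.6, 0.1]
opening: 0.006
grasp_force: 0.0
```

```bash
python3 go.py "490 0 190 40" "559 185 190 102"
```

```text
t 24.1 pos [ 488.  -212.6  190.8] yawY -30.4 F [ 0.3 -1.6  0.1] open 0.006 j6 -5.0
490 0 190 40 -> [0.738, -0.423, -0.003, 0.006, 0.006, -0.782]
559 185 190 102 -> [1.515, -0.56, -0.006, 0.003, 0.009, -1.471]
```

Emit:
send_rows([
  [0.1,-0.06,0,0,0,-0.09],
  [0.2,-0.12,0,0,0,-0.18],
  [0.3,-0.18,0,0,0,-0.27],
  [0.4,-0.24,0,0,0,-0.36],
  [0.5,-0.3,0,0,0,-0.45],
  [0.62,-0.35,0,0,0,-0.54],
  [0.73,-0.4,0,0,0,-0.63],
  [0.85,-0.43,0,0,0,-0.72],
  [0.95,-0.46,0,0,0,-0.81],
  [1,-0.48,0,0,0,-0.9],
  [1,-0.48,0,0,0,-0.99],
])

```text
time_s: 25.2
position: [0.5094, 0.0677, 0.1855]
tcp_rot: [[-0.857, 0.515, 0.001], [0.515, 0.857, 0.0], [-0.001, 0.0, -1.0]]
force: [-1.2, -0.8, -0.1]
opening: 0.006
grasp_force: 0.0
```

```bash
python3 go.py "559 186 180 103"
```

```text
t 25.2 pos [509.4  67.7 185.5] yawY 59.0 F [-1.2 -0.8 -0.1] open 0.006 j6 -64.0
559 186 180 103 -> [0.074, 0.508, 0.022, 0.0, 0.0, -0.489]
```

Emit:
send_rows([
  [0.03,0.12,0,0,0,-0.09],
  [0.05,0.25,0,0,0,-0.18],
  [0.07,0.38,0,0,0,-0.27],
  [0.074,0.5,0,0,0,-0.36],
  [0.074,0.51,0,0,0,-0.45],
  [0.074,0.51,0,0,0,-0.49],
  [0.074,0.51,0,0,0,-0.49],
])

```text
time_s: 25.9
position: [0.5603, 0.1844, 0.1853]
tcp_rot: [[-0.976, -0.218, 0.0], [-0.218, 0.976, -0.0], [0.0, -0.0, -1.0]]
force: [0.3, 1.0, 0.8]
opening: 0.007
grasp_force: 0.0
```

```bash
python3 - <<'E'
from h import *
q,e=viewer.capture('scene'); p,d=viewer.capture('top'); np.savez('t4.npz',p=p,d=d)
im=np.hstack([cv2.resize(q[130:250,190:350],None,fx=2.5,fy=2.5,interpolation=2),cv2.resize(p[160:280,240:400],None,fx=2.5,fy=2.5,interpolation=2)])
cv2.imwrite('pics/v5.png',im[:,:,::-1])
E
python3 go.py "559 185 80 103"
```

```text
t 26.0 pos [560.3 184.1 185.3] yawY 102.5 F [-0.1  0.6 -0.2] open 0.004 j6 -95.0
559 185 80 103 -> [0.004, 0.005, 0.421, -0.0, -0.0, -0.006]
```

View pics/v5.png

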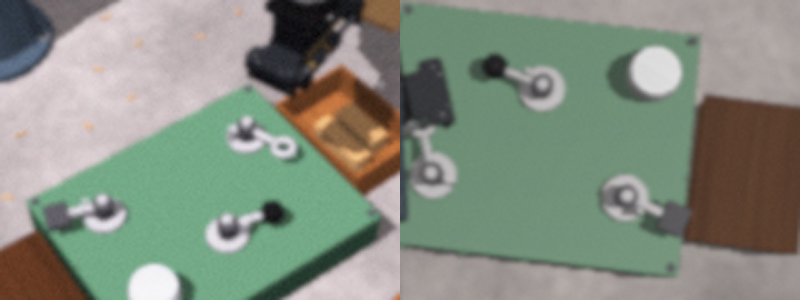

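The paddle now points right and slightly down (top crop: hub (627,197), paddle (674,218)), and the ball is still at its stop. I'll zoom into that picture to check both against their pins.

```bash
python3 - <<'E'
from h import *
p=np.load('t4.npz')['p']; z=lambda u,v:cv2.resize(p[v-20:v+20,u-26:u+26],None,fx=7.6,fy=7.6,interpolation=cv2.INTER_CUBIC)
o=np.load('top0.npz')['p']; zo=lambda u,v:cv2.resize(o[v-18:v+22,u-26:u+26],None,fx=7.6,fy=7.6,interpolation=cv2.INTER_CUBIC)
zz=lambda a:a
cv2.imwrite('pics/z.png',cv2.resize(np.vstack([np.hstack([z(452-160,196),z(500-160,243)]),np.hstack([zo(295,200),zo(334,232)])]),(780,600))[:,:,::-1])
P=lambda u,v:(240+(u-400)/2.5,160+v/2.5)
for n,h,e in (('ball',(543,84),(495,66)),('paddle',(627,195),(674,218))):
    H=ray('top',P(*h),.112)*1000;E=ray('top',P(*e),.104)*1000; D=E-H; print(n,H.round(),E.round(),np.linalg.norm(D).round(),np.degrees(np.arctan2(D[1],D[0])).round(1))
E
```

```text
ball [618. -17.] [643.  45.] 66.0 67.2
paddle [ 475. -120.] [ 446. -179.] 66.0 -116.1
```

View pics/z.png

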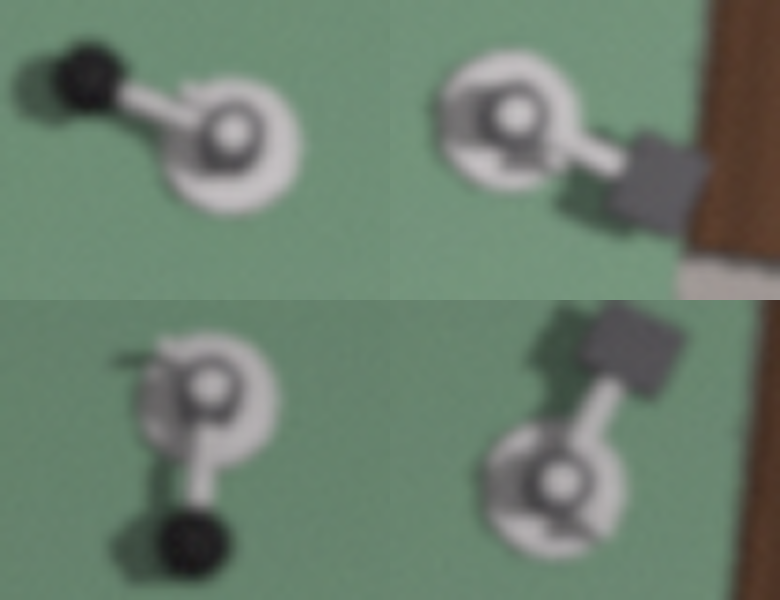

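In the zoomed picture both arms rest against their pins: ball arm at (160,105) with its pin at (190,90), paddle arm at (590,150) with its pin at about (555,160). Next is the ring handle.

Emit:
send_rows([
  [0,0,0.1,0,0,0],
  [0,0,0.2,0,0,0],
  [0,0,0.28,0,0,0],
  [0,0,0.35,0,0,0],
  [0,0,0.4,0,0,0],
  [0,0,0.415,0,0,0],
  [0,0,0.415,0,0,0],
])

```text
time_s: 26.7
position: [0.5604, 0.1842, 0.0811]
tcp_rot: [[-0.976, -0.216, -0.001], [-0.216, 0.976, -0.0], [0.001, 0.0, -1.0]]
force: [-0.2, -0.6, -0.8]
opening: 0.006
grasp_force: 0.0
```

```bash
python3 arc.py 505 125 33 13 -64 12 180
```

```text
t 26.7 pos [560.4 184.2  81.1] yawY 102.5 F [-0.2 -0.6 -0.8] open 0.006 j6 -95.0
561.9 172.0 80 103.0 -> [0.005, -0.049, 0.004, 0.0, -0.0, -0.006]
567.2 164.7 80 96.0 -> [-0.01, -0.082, 0.004, 0.0, -0.0, 0.072]
571.6 156.8 80 89.0 -> [-0.02, -0.117, 0.004, -0.0, -0.0, 0.15]
575.0 148.5 80 82.0 -> [-0.026, -0.152, 0.004, -0.0, -0.0, 0.227]
577.3 139.8 80 75.0 -> [-0.028, -0.188, 0.004, -0.0, -0.0, 0.305]
578.6 130.9 80 68.0 -> [-0.025, -0.224, 0.004, -0.0, -0.0, 0.383]
578.7 121.9 80 61.0 -> [-0.018, -0.259, 0.004, -0.0, -0.0, 0.461]
577.8 112.9 80 54.0 -> [-0.007, -0.294, 0.004, -0.0, -0.0, 0.539]
575.8 104.1 80 47.0 -> [0.009, -0.326, 0.004, -0.0, -0.0, 0.616]
572.7 95.7 80 40.0 -> [0.028, -0.356, 0.004, -0.0, -0.0, 0.694]
568.6 87.6 80 33.0 -> [0.051, -0.384, 0.004, -0.0, -0.0, 0.772]
563.6 80.1 80 26.0 -> [0.077, -0.409, 0.004, -0.0, -0.0, 0.85]
```

Emit:
send_rows([
  [0.005,-0.049,0.004,0,0,0],
  [-0.01,-0.082,0.004,0,0,0.072],
  [-0.02,-0.117,0.004,0,0,0.15],
  [-0.026,-0.152,0.004,0,0,0.227],
  [-0.028,-0.188,0.004,0,0,0.305],
  [-0.025,-0.224,0.004,0,0,0.383],
  [-0.018,-0.259,0.004,0,0,0.461],
  [-0.007,-0.294,0.004,0,0,0.539],
  [0.009,-0.326,0.004,0,0,0.616],
  [0.028,-0.356,0.004,0,0,0.694],
  [0.051,-0.384,0.004,0,0,0.772],
  [0.077,-0.409,0.004,0,0,0.85],
])

```text
time_s: 27.9
position: [0.5654, 0.0798, 0.0816]
tcp_rot: [[-0.433, 0.901, 0.004], [0.901, 0.433, 0.001], [-0.001, 0.004, -1.0]]
force: [2.0, 2.9, -0.1]
opening: 0.005
grasp_force: 1.1
```

```bash
python3 arc.py 505 125 33 -66 -118 14 180
```

```text
t 27.9 pos [565.4  79.8  81.6] yawY 25.7 F [ 2.   2.9 -0.1] open 0.005 j6 -29.0
562.0 78.1 80 24.0 -> [-0.0, -0.015, 0.006, 0.003, 0.001, 0.018]
558.6 74.3 80 20.0 -> [-0.008, -0.034, 0.006, 0.003, 0.001, 0.063]
554.9 70.7 80 16.0 -> [-0.015, -0.054, 0.006, 0.003, 0.001, 0.107]
551.0 67.3 80 12.0 -> [-0.02, -0.074, 0.006, 0.003, 0.0, 0.152]
546.9 64.2 80 8.0 -> [-0.024, -0.094, 0.006, 0.003, 0.0, 0.196]
542.5 61.5 80 4.0 -> [-0.026, -0.114, 0.006, 0.003, 0.0, 0.241]
538.0 59.0 80 0.0 -> [-0.028, -0.135, 0.006, 0.003, 0.0, 0.285]
533.3 56.9 80 -4.0 -> [-0.027, -0.156, 0.006, 0.003, 0.0, 0.329]
528.5 55.0 80 -8.0 -> [-0.026, -0.176, 0.006, 0.003, -0.0, 0.374]
523.6 53.6 80 -12.0 -> [-0.022, -0.196, 0.006, 0.003, -0.0, 0.418]
518.5 52.5 80 -16.0 -> [-0.017, -0.217, 0.005, 0.003, -0.0, 0.463]
513.4 51.7 80 -20.0 -> [-0.011, -0.236, 0.005, 0.003, -0.0, 0.507]
508.3 51.3 80 -24.0 -> [-0.004, -0.255, 0.005, 0.003, -0.0, 0.552]
503.2 51.2 80 -28.0 -> [0.004, -0.274, 0.005, 0.003, -0.001, 0.596]
```

Emit:
send_rows([
  [0,-0.015,0.004,0,0,0.018],
  [-0.008,-0.034,0.004,0,0,0.063],
  [-0.015,-0.054,0.004,0,0,0.107],
  [-0.02,-0.074,0.004,0,0,0.152],
])

```text
time_s: 28.3
position: [0.5514, 0.0673, 0.0805]
tcp_rot: [[-0.212, 0.977, 0.005], [0.977, 0.212, -0.0], [-0.001, 0.005, -1.0]]
force: [2.3, 1.0, -0.1]
opening: 0.007
grasp_force: 1.2
```

Emit:
send_rows([
  [-0.004,-0.02,0,0,0,0.044],
  [-0.007,-0.04,0,0,0,0.089],
  [-0.007,-0.04,0,0,0,0.089],
])

```text
time_s: 28.6
position: [0.5417, 0.0629, 0.0804]
tcp_rot: [[-0.077, 0.997, 0.004], [0.997, 0.077, -0.001], [-0.002, 0.004, -1.0]]
force: [2.6, -1.7, 0.3]
opening: -0.001
grasp_force: 1.1
```

Emit:
send_rows([
  [-0.004,-0.02,0,0,0,0.044],
  [-0.007,-0.04,0,0,0,0.089],
  [-0.007,-0.04,0,0,0,0.089],
])

```text
time_s: 28.9
position: [0.534, 0.0606, 0.0804]
tcp_rot: [[0.063, 0.998, 0.009], [0.998, -0.063, -0.001], [-0.001, 0.009, -1.0]]
force: [6.2, -0.9, -0.9]
opening: 0.005
grasp_force: 2.8
```

Force is starting to rise, so I'll press on to be sure it is home.

Emit:
send_rows([
  [-0.002,-0.02,0,0,0,0.02],
  [-0.003,-0.04,0,0,0,0.03],
  [-0.003,-0.04,0,0,0,0.03],
])

```text
time_s: 29.2
position: [0.5341, 0.06, 0.0816]
tcp_rot: [[0.11, 0.993, 0.03], [0.994, -0.11, -0.002], [0.001, 0.03, -1.0]]
force: [18.8, -0.5, -9.9]
opening: -0.001
grasp_force: 9.3
```

Emit:
send_rows([
  [-0.002,-0.02,0,0,0,0.02],
  [-0.003,-0.04,0,0,0,0.03],
  [-0.003,-0.04,0,0,0,0.03],
])

```text
time_s: 29.5
position: [0.5341, 0.0591, 0.0832]
tcp_rot: [[0.157, 0.986, 0.051], [0.988, -0.157, -0.004], [0.004, 0.051, -0.999]]
force: [31.0, -1.0, -13.9]
opening: 0.007
grasp_force: 15.1
```

The ring handle is solid on its stop at 31 N. I'll retreat and check from a clear position.

Emit:
send_rows([
  [0,0.08,0,0,0,0],
  [0,0.18,0,0,0,0],
  [0,0.18,-0.1,0,0,0],
  [0,0.18,-0.3,0,0,0],
  [0,0.18,-0.5,0,0,0],
  [0,0.18,-0.6,0,0,0],
  [0,0.18,-0.6,0,0,0],
])

```text
time_s: 30.2
position: [0.5567, 0.0546, 0.2339]
tcp_rot: [[0.155, 0.988, 0.008], [0.988, -0.155, -0.001], [0.001, 0.008, -1.0]]
force: [0.0, 0.6, 0.6]
opening: 0.005
grasp_force: 0.0
```

```bash
python3 go.py "480 300 230 -9"
```

```text
t 30.2 pos [556.7  54.6 233.9] yawY -8.9 F [0.  0.6 0.6] open 0.005 j6 3.0
480 300 230 -9 -> [0.922, -0.456, 0.012, 0.005, -0.0, 0.001]
```

Emit:
send_rows([
  [0.15,-0.08,0,0,0,0],
  [0.3,-0.15,0,0,0,0],
  [0.45,-0.23,0,0,0,0],
  [0.6,-0.3,0,0,0,0],
  [0.75,-0.38,0,0,0,0],
  [0.88,-0.44,0,0,0,0],
  [0.92,-0.45,0,0,0,0],
  [0.92,-0.45,0,0,0,0],
])

```text
time_s: 31.0
position: [0.4785, 0.3004, 0.2281]
tcp_rot: [[0.154, 0.988, -0.002], [0.988, -0.154, -0.001], [-0.002, -0.002, -1.0]]
force: [-0.2, -0.1, 0.3]
opening: 0.003
grasp_force: 0.0
```

```bash
python3 - <<'E'
from h import *
q,e=viewer.capture('scene'); p,d=viewer.capture('top')
im=np.hstack([cv2.resize(q[110:260,190:350],None,fx=2.5,fy=2.5,interpolation=2),cv2.resize(p[140:290,210:370],None,fx=2.5,fy=2.5,interpolation=2)])
cv2.imwrite('pics/v6.png',im[:,:,::-1])
E
python3 go.py
```

```text
t 31.1 pos [479.5 298.5 228.4] yawY -9.1 F [ 0.4 -0.5  0.8] open 0.005 j6 30.0
```

View pics/v6.png

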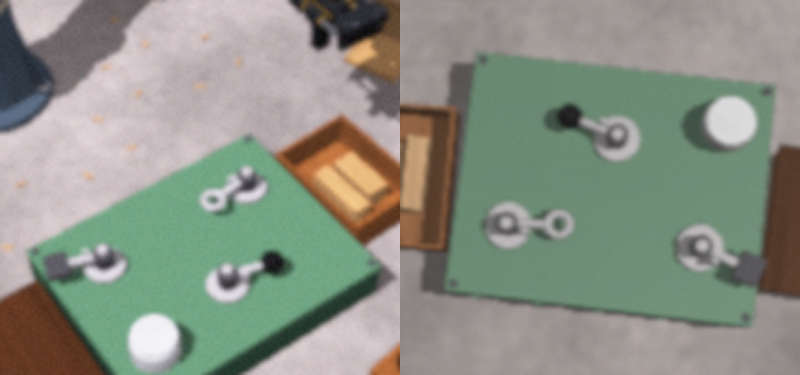

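All three handles are turned to their pins, both pieces of wood lie in the bin, and the arm is clear. I'm handing in.

```bash
python3 -c "
from rig import ticket; print(ticket.hand_in())"
```

```text
the job is handed in; nothing more can be done
None
```

The job is handed in at about 31 s on the clock: both pieces of wood are in the bin, and the ball, paddle and ring handles were pushed home in that order until the force rose at each stop; the hand-in returned no verdict.

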